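# Lock a blade cassette into the dicer bed

### The arm

A 6-joint arm with a two-finger parallel gripper is mounted at the origin on a cart in front of the work surface, level with it; the furniture and walls round the work are solid. World frame = base frame: x ahead of the robot, y to its left, z up, the work surface at z = 0. Lengths are in mm, angles in degrees, forces in N, time in s.
With the tool pointing down it reaches from about 375 to 750 mm from the base axis. Payload 9 kg.
Tool frame: the origin (TCP) lies between the finger pads; the fingertips stand bot.finger_overhang ahead of it and the grasp point (between the pads) lies 11 mm behind it (bot.finger_overhang is the distance from the TCP to the fingertips, in mm); z points along the fingers, y is the line along which they close (so a half turn about z gives the same grasp; the last joint's range is limited). The gripper opens to 85 mm and grips with 20 to 120 N. Pads are 22 mm wide; open, the fingers measure 114 mm over their backs; the gripper's body (76 mm by 85 mm) begins 54 mm behind the grasp point. The pads swing forward as they close: fully open they stand 13 mm farther back than shut.
Start: joints at [-83.692, 5.964, 5.575, 89.605, 0, 77.527], TCP at [193.187, -568.08, 239.331] pointing down, gripper open.
Joint ranges: [-171.21, 171.21], [-48.23, 106.86], [-62.78, 66.21], [-105.2, 120.99], [-86.42, 89.51], [-180, 180]. Speed limits (degrees/s): [127.2, 127.2, 147.25, 180, 180, 180].

### API

Orientations are given as [roll, pitch, yaw] about the fixed x, y, z axes, in that order (R = Rz(yaw) Ry(pitch) Rx(roll)).
In Python, from plant import bot gives the robot as it stands. The module is installed in compiled form; this text tells all that it offers. Calls block until the motion is done:
- bot.move_pose(position, orientation): joint-space move of the TCP to a pose.
- bot.line_to(position, speed=150, ori=None, force_limit=None): straight line of the TCP; ori=None keeps the orientation; speed is the mean speed in mm/s. With force_limit (N) it stops when the force on the tool has changed by that much, and returns True; else False.
- bot.goto_joints(angles): joint-space move.
- bot.let_go() and bot.clamp(): open the fingers fully, or close them until they stop; the grip force is fixed at half the most.
- bot.dwell(seconds).
- bot.inverse_kinematics(position, orientation): joint angles nearest the present ones, or None.
- bot.get_obs(): the state.
- bot.grab_frame(name): name is "scene" or "side" or "wrist"; returns a dict with "pixels" (384x512x3 uint8, red, green, blue), "fx", "fy", "cx", "cy" (pixels), "rvec" (rotation vector, rad) and "tvec" (3), from world to camera coordinates, as OpenCV has them. Camera axes: x right, y down, z forward; pixel columns grow to the right and rows downward; lengths in mm; the calibration is good to about 2 mm. A picture is of the moment at which its call begins. There is no depth.
A pose or a line that the arm cannot do raises bot.Unreachable and nothing moves.
- bot.close_job(): hands the job in; it is judged then, once.
The state is a dict: "time": time; "joint_pos": joint angles; "dq": joint speeds; "joint_torque": joint torques, N m; "tool_pos": TCP position; "tcp_rot": TCP orientation; "force": force on the tool from outside, world axes, zero at the start; "torque": the same for the moment, N m; "gripper_width": finger opening in mm; "grasp_force": force on a finger pad.
Only numpy, scipy, OpenCV 4.12 (cv2) and the standard library are available. Lean on these libraries where they do the work, as an engineer would, in place of code of your own. Each camera call takes 0.05 s, during which the arm holds its last target. There are 200 camera calls.

### The job

Fit the blade cassette to the vegetable dicer: lay it flat in the pocket of the metal bed, then press both hinged covers down over its ends until their catches snap and hold them shut. Last, take the wooden wedge from its rest, put it point down into the gap between the cassette and the bed's sloped front rail, sloping face toward the rail, and drive it down firmly until the cassette is tight against the back wall; leave it there. Do not knock the onion, the yeast tub or the spice jar about.

Things in the scene. Friction and masses are not known exactly. Their poses are not given: they have to be found in the camera images.
- bed: Fixed aluminium dicer bed with two hinged covers; base plate 190 x 210 x 12 mm (x -104 to +86, y -105 to +105 mm from the origin). Origin: underside of the plate, below the pocket's middle; x points to the back wall and hinges, y along the pocket, z up.
- pocket (a point): Middle of the pocket's floor, at bed x 0, y 0, z 12 mm; axes as the bed's. From here: back wall face at x = +38, 8 high, with a lip leaning outward up to 22; end walls' faces at y = +-84 (17 high); front rail 80 mm long (y +-40, 28 high), its face sloping away from the pocket, from x = -43 at the floor to x = -54 at its top (0.4 per mm of height).
- cassette: Loose grey blade cassette with steel slats, 76 (x) x 160 (y) x 26 (z) mm, about 0.4 kg; upright grip block on the middle of its top, 40 (x) x 14 (y), z = 26 to 62. Origin: centre of its underside, z up. Same both ways round. In the pocket: long axis along bed y, origin at pocket x -5 to 0, y 0, z 0; once wedged, x = 0.
- wedge: Loose wooden wedge, point down in its rest, 95 mm high, 36 wide (y), 0.1 kg. Origin: foot of its upright flat face, mid width; z up. Flat face x = 0 goes to the cassette. Sloping face looks to -x: 7 mm thick at the point, +0.4 per mm up to 29 at z = 55, then a straight head to z = 95. Home: axes as the bed's, origin at pocket x -38, y 0, z about 5; needs a push of 10 to 20 N, then holds by friction.
- wedge_head (a point): Middle of the wedge's head, at wedge x = -14, y = 0, z = 76 mm: grip it here across its 36 mm width (along wedge y).
- rest: Small fixed grey rest, 50 x 60 mm, 30 mm high, that holds the wedge's point 6 mm above the table; the wedge lifts straight out. Origin: underside, below the wedge's origin; axes as the wedge's at the start.
- cover_l (a joint): Angle of the cover at bed y = +60 (rad): 0 shut, grows as it opens; starts at 1.42 to 1.6, nearly upright at the back, clear of the pocket. A weak spring opens it. Pressing it at press_l through the last 0.12 rad takes 8 to 14 N; then the catch snaps over its nose and holds it below 0.02.
- cover_r (a joint): The same for the cover at bed y = -60.
- hinge_l (a point): On the hinge axis of the cover at bed y = +60: bed x = +66, z = 43 mm. The axis runs along bed y.
- hinge_r (a point): The same at bed y = -60.
- press_l (a point): Point on the outer (upper) face of the cover at bed y = +60, mid width, 100 mm from the hinge axis and 3 mm outside the plane through it. The cover is a steel plate 34 mm wide, its nose 136 mm from the axis. Shut, this point is at bed x = -34, z = 46. Open, this face looks to bed +x: push it from behind, over and down.
- press_r (a point): The same on the cover at bed y = -60.
- catch_post_l (a point): Top of the fixed post (20 x 34 mm, 64 mm above the table) with the sprung round catch for the cover at bed y = +60: bed x = -91; the catch stands out to bed x = -66, at z = 51.
- catch_post_r (a point): The same at bed y = -60.
- onion: Bystander onion, 82 mm wide, 94 high, origin at the centre of its underside; leave alone.
- yeast_tub: Bystander round tub, 72 mm wide, 71 high, origin at the centre of its underside; leave alone.
- spice_jar: Bystander spice jar, 44 mm wide, 98 high, origin at the centre of its underside; leave alone.

How it is judged (in metres and radians):
On the way, in this order (a step that is already met when the one before it is completed fails the run):
1. the cassette lies flat in the bed's pocket (x of cassette in the frame of bed between -0.0075 and 0.003 m and y of cassette in the frame of bed between -0.007 and 0.007 m and z of cassette in the frame of bed between 0.009 and 0.015 m and angle between the y axis of cassette and the y axis of bed, either way round below 0.08 rad), for 0.2 s.
2. both covers are held shut by their catches over the cassette (all of step 1 and value of joint each of cover_l, cover_r below 0.035 rad), for 0.2 s.
3. the wedge is driven down, pressing on the cassette with over 4 N for a moment, and the cassette is tight against the back wall (all of step 2 and z of wedge in the frame of bed between 0.01 and 0.0205 m and y of wedge in the frame of bed between -0.03 and 0.03 m and angle between the z axis of wedge and the z axis of bed, either way round below 0.08 rad and x of cassette in the frame of bed above -0.0015 m and contact force between wedge and cassette above 4 N), for 0.02 s.
At the end, for the whole second after the job is handed in: Cassette flat in the pocket (middle within 7 mm, 0.08 rad), within 1.5 mm of the back wall; both covers under 0.035 rad; wedge point down in the gap, upright within 0.08 rad, point at most 20.5 mm above the bed's underside, touching the cassette; both at rest (all of step 2 and z of wedge in the frame of bed between 0.01 and 0.0205 m and y of wedge in the frame of bed between -0.03 and 0.03 m and angle between the z axis of wedge and the z axis of bed, either way round below 0.08 rad and x of cassette in the frame of bed above -0.0015 m and contact force between wedge and cassette above 0.2 N and linear speed of each of cassette, wedge below 0.01 m/s).
It fails at once if the onion is knocked (moved more than 30 mm) (distance of onion from where it was at the start of the episode above 0.03 m).
It fails at once if the yeast tub is knocked (moved more than 30 mm) (distance of yeast_tub from where it was at the start of the episode above 0.03 m).
It fails at once if the spice jar is knocked (moved more than 30 mm) (distance of spice_jar from where it was at the start of the episode above 0.03 m).
It also fails if it takes over 69 s, if anything falls off the work surface, if the arm or the gripper's body presses on something with over 40 N, if the wrist force passes 120 N, or if a joint passes its speed limit or range.

## Working session

There is one attempt and no reset: what is moved stays moved. The work goes in short steps, each a Python script; the robot and the scene stay as the last script left them, time stands still between calls to the robot, and variables do not carry over. Pictures are saved under pics/ and viewed, at most 10 in all, crops included, and the job is handed in when it is done.

```bash
mkdir -p pics; ls
python3 - <<'E'
from plant import bot
import cv2,pickle
o=bot.get_obs();print(o['time'],o['tool_pos'],o['tcp_rot'],bot.finger_overhang,o['gripper_width'])
F={}
for n in("scene","side","wrist"):
    f=bot.grab_frame(n);F[n]=f;cv2.imwrite(f"pics/{n}0.png",f["pixels"][:,:,::-1]);print(n,f['fx'],f['cx'],f['cy'],f['rvec'],f['tvec'])
pickle.dump(F,open('f0.pkl','wb'))
E
```

```text
pics
0.0 [ 193.14066279 -567.7359996   238.49696227] [-1.79925772e+02 -1.71069891e-02  1.87803446e+01] 8.0 85.0776610907094
scene 352.27925551987596 256.8531081389377 195.39774198045654 [ 1.0474953  -2.1230508   1.22915737] [491.2074315  228.09443754 697.40055715]
side 415.02006375072375 265.3921491146962 194.30747756288628 [ 0.257019   -2.60889294  1.52411358] [ 585.6419786    25.47909603 1054.75607901]
wrist 293.359902258898 250.96235108471888 193.54294904315438 [-2.33308506  1.67255138  0.27080079] [-598.69177869  -40.21775882  380.77792418]
```

Run:
```python
import cv2
for n in("scene","side"):
    i=cv2.imread(f"pics/{n}0.png");cv2.imwrite(f"pics/{n}0b.png",cv2.resize(i,(800,600),interpolation=cv2.INTER_CUBIC))
```

```text
(no output)
```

View pics/scene0b.png

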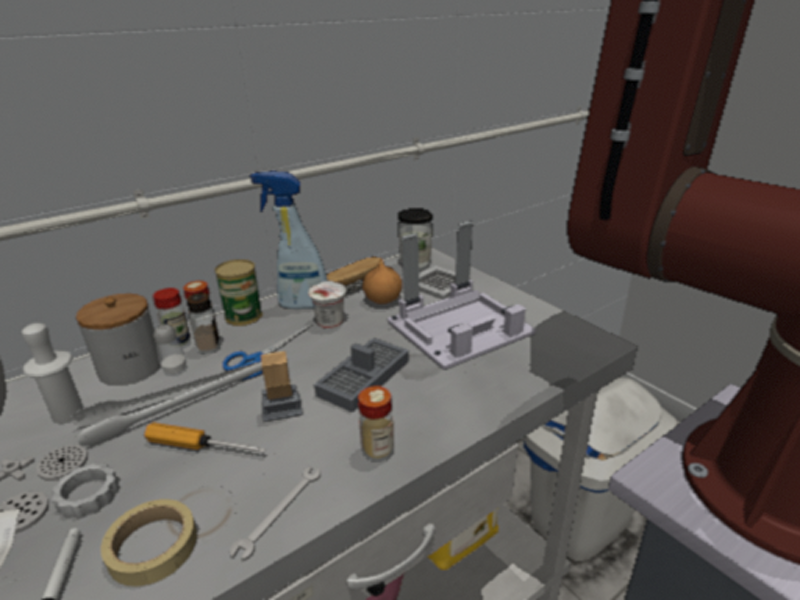

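View pics/side0b.png

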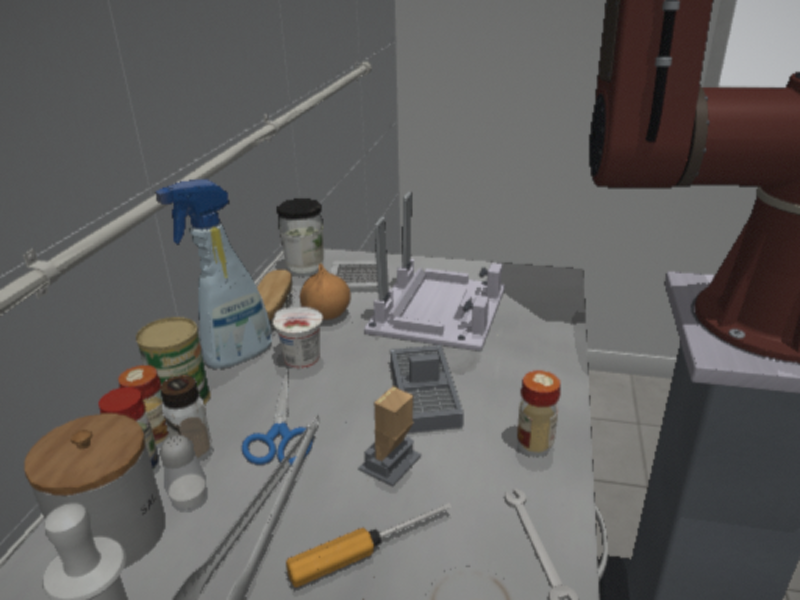

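The scene view (800x600 scale) shows the bed at about (460,325), the cassette at (363,372), the wedge in its rest at (280,380) and the jar at (377,423). The side view has the same things at (437,305), (425,385), (392,440) and (538,412). I'll triangulate rough positions first.

```bash
cat > h.py <<'E'
import numpy as np,cv2,pickle
from scipy.spatial.transform import Rotation as Ro
from scipy.optimize import least_squares
def K(f): return np.array([[f['fx'],0,f['cx']],[0,f['fy'],f['cy']],[0,0,1.]])
def proj(f,P): return cv2.projectPoints(np.array(P,float).reshape(-1,1,3),np.array(f['rvec']),np.array(f['tvec']),K(f),None)[0].reshape(-1,2)
def back(f,uv,z):
    R=Ro.from_rotvec(f['rvec']).as_matrix();c=-R.T@np.array(f['tvec'])
    d=R.T@np.linalg.inv(K(f))@np.array([uv[0],uv[1],1.]);return c+d*(z-c[2])/d[2]
def T2(x,y,yaw,P):
    P=np.array(P,float).reshape(-1,3);c,s=np.cos(yaw),np.sin(yaw)
    return np.c_[x+c*P[:,0]-s*P[:,1],y+s*P[:,0]+c*P[:,1],P[:,2]]
def fit(obs,x0):
    """obs: list of (frame, modelpoint, uv)"""
    def r(p): return np.concatenate([proj(f,T2(*p,m))[0]-uv for f,m,uv in obs])
    s=least_squares(r,x0,x_scale=[100,100,1],loss='soft_l1');return s.x,r(s.x).reshape(-1,2)
E
python3 - <<'E'
from h import *
F=pickle.load(open('f0.pkl','rb'));S=F['scene'];D=F['side'];k=.64
def b(n,f,pts,z):
    print(n,[tuple(back(f,(u*k,v*k),z)[:2].round()) for u,v in pts])
b('bed scene corners',S,[(390,325),(442,362),(531,327),(476,292)],12)
b('bed side corners',D,[(368,331),(474,344),(505,300)],12)
b('cass S top L,B,R,T',S,[(317,378),(349,396),(409,351),(372,342)],26)
b('cass D top',D,[(391,352),(411,420),(461,411),(437,348)],26)
b('rest S',S,[(264,418),(301,413),(264,402),(300,400)],0)
b('wedge top S',S,[(277,358)],101); b('wedge top D',D,[(394,401)],101)
b('jar S',S,[(377,390)],98); b('jar D',D,[(541,376)],98)
b('onion S',S,[(382,300)],0);b('onion D',D,[(325,315)],0)
b('tub S',S,[(327,290)],71);b('tub D',D,[(298,318)],71)
b('covertops',S,[(409,238),(464,224)],179)
b('covertops',D,[(381,222),(407,197)],179)
E
```

```text
bed scene corners [(np.float64(618.0), np.float64(178.0)), (np.float64(466.0), np.float64(179.0)), (np.float64(449.0), np.float64(-22.0)), (np.float64(613.0), np.float64(-39.0))]
bed side corners [(np.float64(636.0), np.float64(177.0)), (np.float64(469.0), np.float64(183.0)), (np.float64(434.0), np.float64(38.0))]
cass S top L,B,R,T [(np.float64(541.0), np.float64(376.0)), (np.float64(471.0), np.float64(360.0)), (np.float64(510.0), np.float64(215.0)), (np.float64(573.0), np.float64(249.0))]
cass D top [(np.float64(582.0), np.float64(248.0)), (np.float64(522.0), np.float64(391.0)), (np.float64(464.0), np.float64(362.0)), (np.float64(518.0), np.float64(225.0))]
rest S [(np.float64(535.0), np.float64(473.0)), (np.float64(510.0), np.float64(423.0)), (np.float64(570.0), np.float64(457.0)), (np.float64(539.0), np.float64(410.0))]
wedge top S [(np.float64(526.0), np.float64(441.0))]
wedge top D [(np.float64(528.0), np.float64(452.0))]
jar S [(np.float64(378.0), np.float64(368.0))]
jar D [(np.float64(371.0), np.float64(370.0))]
onion S [(np.float64(727.0), np.float64(121.0))]
onion D [(np.float64(725.0), np.float64(123.0))]
tub S [(np.float64(716.0), np.float64(251.0))]
tub D [(np.float64(717.0), np.float64(253.0))]
covertops [(np.float64(611.0), np.float64(135.0)), (np.float64(600.0), np.float64(15.0))]
covertops [(np.float64(619.0), np.float64(136.0)), (np.float64(604.0), np.float64(25.0))]
```

Run:
```python
from h import *
from plant import bot
F=pickle.load(open('f0.pkl','rb'));W=F['wrist'];o=bot.get_obs()
R=Ro.from_rotvec(W['rvec']).as_matrix();c=-R.T@np.array(W['tvec'])
Rt=Ro.from_euler('xyz',o['tcp_rot'],degrees=True).as_matrix()
print('cam in tool',Rt.T@(c-o['tool_pos']));print((Rt.T@R.T).round(3))
for p in [(525,330,330),(525,60,330),(525,370,250)]:
  for y in (0,180,90,-90):
    print(p,y,bot.inverse_kinematics(list(p),[180,0,y]))
```

```text
cam in tool [  80.55185907   -0.60068934 -134.62876304]
[[-0.001 -0.949 -0.314]
 [ 1.    -0.001 -0.001]
 [ 0.    -0.314  0.949]]
(525, 330, 330) 0 [  20.0886398    12.26363445   22.03733955   99.7737051     0.
 -159.9113602 ]
(525, 330, 330) 180 [20.0886398  12.26363445 22.03733955 99.7737051   0.         20.0886398 ]
(525, 330, 330) 90 [ 20.0886398   12.26363445  22.03733955  99.7737051    0.
 110.0886398 ]
(525, 330, 330) -90 [ 20.0886398   12.26363445  22.03733955  99.7737051    0.
 -69.9113602 ]
(525, 60, 330) 0 [ -7.67743533  -4.12370461   4.92055516  99.04425977   0.
 172.32256467]
(525, 60, 330) 180 [-7.67743533 -4.12370461  4.92055516 99.04425977  0.         -7.67743533]
(525, 60, 330) 90 [-7.67743533 -4.12370461  4.92055516 99.04425977  0.         82.32256467]
(525, 60, 330) -90 [ -7.67743533  -4.12370461   4.92055516  99.04425977   0.
 -97.67743533]
(525, 370, 250) 0 [  23.53360755   13.725357     15.25992663   91.53456963    0.
 -156.46639245]
(525, 370, 250) 180 [23.53360755 13.725357   15.25992663 91.53456963  0.         23.53360755]
(525, 370, 250) 90 [ 23.53360755  13.725357    15.25992663  91.53456963   0.
 113.53360755]
(525, 370, 250) -90 [ 23.53360755  13.725357    15.25992663  91.53456963   0.
 -66.46639245]
```

Run:
```python
from h import *
from plant import bot
F={}
for n,p in(('B',(490,75,240)),('A',(490,365,230))):
    bot.move_pose(list(p),[180,0,180]);bot.dwell(.2)
    f=bot.grab_frame('wrist');F[n]=f
    cv2.imwrite(f"pics/w{n}.png",cv2.resize(f["pixels"][:,:,::-1],(800,600),interpolation=cv2.INTER_CUBIC))
    print(bot.get_obs()['time'])
pickle.dump(F,open('f1.pkl','wb'))
```

```text
2.9083
4.275
```

View pics/wB.png

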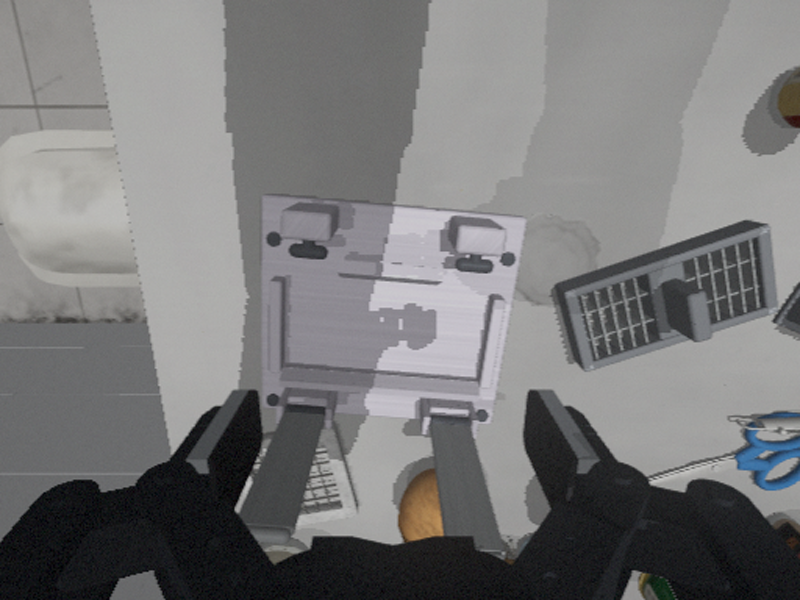

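View pics/wA.png

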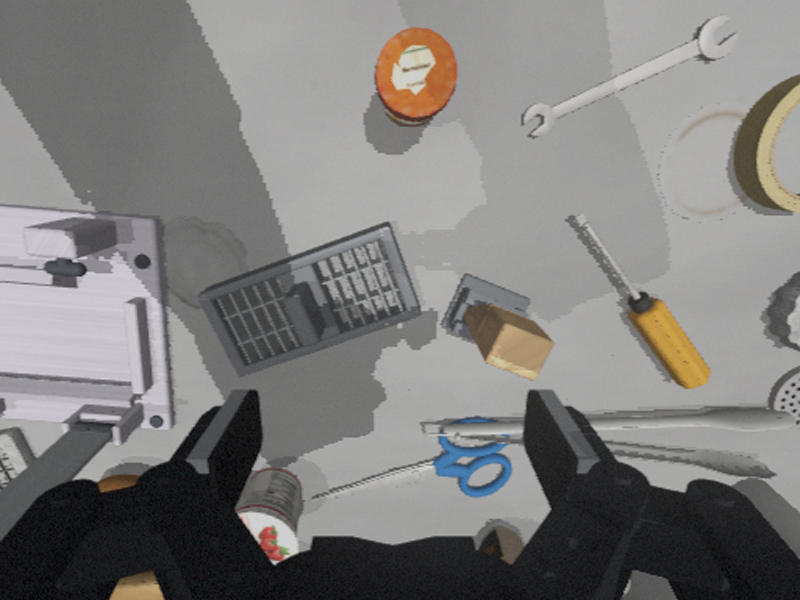

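Wrist B (800x600 scale) shows the bed plate corners at (262,195), (525,216) and (491,423), with the covers upright and the pocket empty. Wrist A shows the cassette at (311,300), the wedge head at (520,345), the rest at (485,305) and the jar at (416,75). Next I'll overlay model fits and check the corners in crops.

```bash
cat > models.py <<'E'
bedm=[(-104,-105,12),(-104,105,12),(86,105,12),(86,-105,12)]
casm=[(-38,-80,26),(-38,80,26),(38,80,26),(38,-80,26)]
E
python3 - <<'E'
from h import *
from models import *
F=pickle.load(open('f1.pkl','rb'));A,B=F['A'],F['B'];k=.64
uvb=[(262,195),(525,216),(491,423)]
b,r=fit([(B,m,np.array(u)*k) for m,u in zip(bedm,uvb)],[545,75,.0]);print(b,np.degrees(b[2]),r.round(1).tolist())
uvc=[(200,294),(389,222),(420,310),(243,375)]
# cassette top corners in A: image right=+y, down=+x
best=None
c,r=fit([(A,m,np.array(u)*k) for m,u in zip(casm,[(200,290),(388,222),(420,309),(242,375)])],[525,300,.3]);print(c,np.degrees(c[2]),r.round(1).tolist())
def crop(f,x0,y0,w,h,s,name,P=[]):
    i=f['pixels'][y0:y0+h,x0:x0+w,::-1];i=cv2.resize(i,None,fx=s,fy=s,interpolation=cv2.INTER_CUBIC)
    for q in P:
        u=(proj(f,q)-[x0-.5,y0-.5])*s
        cv2.polylines(i,[np.int32(u)],True,(0,0,255),1)
    cv2.imwrite(name,i)
def box(p,x0,x1,y0,y1,z): return T2(*p,[(x0,y0,z),(x0,y1,z),(x1,y1,z),(x1,y0,z)])
crop(B,158,115,190,150,4,'pics/cB.png',[T2(*b,bedm),box(b,-101,-81,43,77,64),box(b,-101,-81,-77,-43,64),box(b,-43,38,-84,84,12)])
crop(A,120,130,240,120,3.3,'pics/cA.png',[T2(*c,casm),box(c,-20,20,-7,7,62)])
E
```

```text
[ 5.53048697e+02  6.76675787e+01 -7.93639428e-02] -4.5472189694354626 [[-2.7, -0.2], [1.0, -0.2], [0.3, 1.2]]
[5.20626076e+02 3.00867476e+02 3.59036689e-01] 20.571286946270206 [[-2.5, 1.4], [0.9, -2.3], [2.5, 0.5], [-1.0, -0.0]]
```

View pics/cB.png

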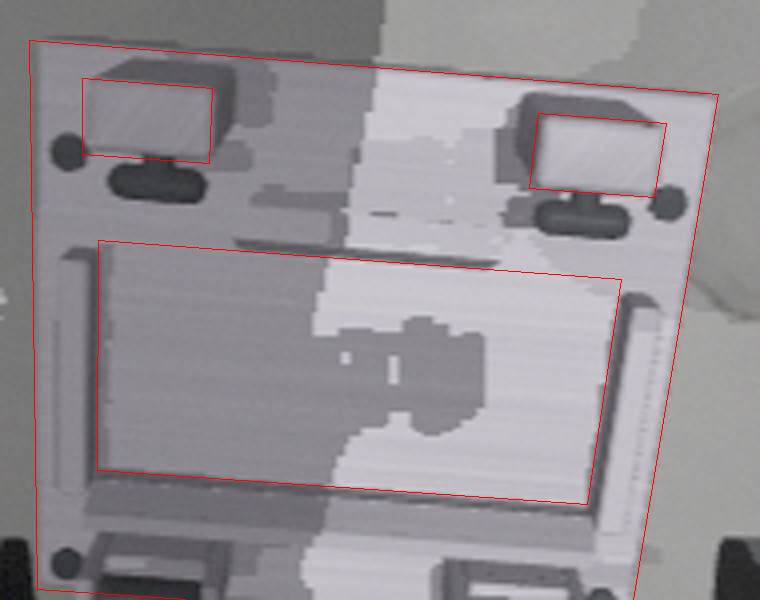

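View pics/cA.png

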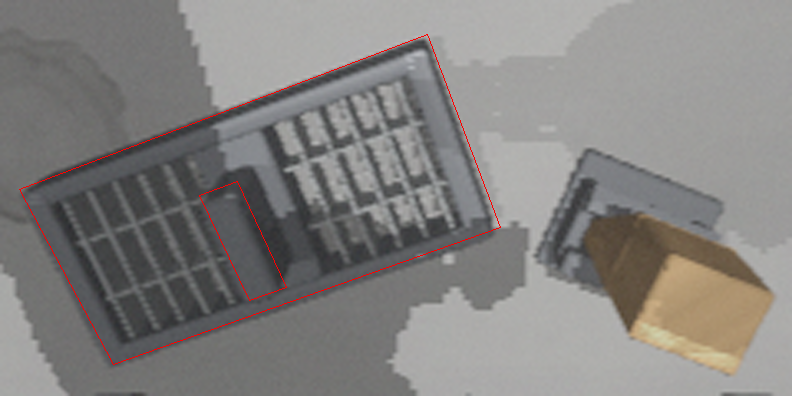

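The bed overlay is within about 1 mm. The cassette fit is rough, because its outline includes the visible side below the top edge. I'll refit with more points and a height bias, and test both wedge orientations. Then I'll cross-check the result in the fixed cameras.

```bash
cat > est.py <<'E'
from h import *
from models import *
F=pickle.load(open('f1.pkl','rb'));A,B=F['A'],F['B'];F0=pickle.load(open('f0.pkl','rb'))
cb=lambda u:np.array(u)/4+[157.5,114.5]
ca=lambda u:np.array(u)/3.3+[119.5,129.5]
bobs=[((-104,-105,12),(32,40)),((-104,105,12),(715,95)),((-101,-77,64),(85,80)),((-101,-43,64),(212,87)),((-81,-43,64),(210,163)),((-81,-77,64),(83,155)),
((-101,77,64),(665,124)),((-81,77,64),(656,197)),((-81,43,64),(532,189)),((-101,43,64),(540,113)),((38,-84,12),(103,476)),((38,84,12),(591,508))]
def fitz(obs,x0,dz=None):
    def r(p):
        z=p[3] if dz is None else dz
        return np.concatenate([proj(f,T2(*p[:3],m)+[0,0,z])[0]-u for f,m,u in obs])
    s=least_squares(r,list(x0)+([0] if dz is None else []),x_scale=[100,100,1]+([10] if dz is None else []),loss='soft_l1')
    return s.x,r(s.x).reshape(-1,2).round(1).tolist()
b,rb=fitz([(B,m,cb(u)) for m,u in bobs],[550,68,-.08])
dz=b[3]
# cassette: grip-block top + top corners (bottom/right ones are clean)
cobs=[((38,-80,26),(112,364)),((38,80,26),(497,229)),((-38,80,26),(430,48)),((-20,-7,62),(199,194)),((-20,7,62),(237,181)),((20,7,62),(286,287)),((20,-7,62),(248,300))]
c,rc=fitz([(A,m,ca(u)) for m,u in cobs],[520,300,.36])
q=[(668,254),(775,295),(735,373),(632,328)]
w1,r1=fitz([(A,m,ca(u)) for m,u in zip([(-29,-18,101),(-29,18,101),(0,18,101),(0,-18,101)],q)],[526,445,-.36],dz)
w2,r2=fitz([(A,m,ca(u)) for m,u in zip([(0,18,101),(0,-18,101),(-29,-18,101),(-29,18,101)],q)],[526,445,2.78],dz)
E
python3 - <<'E'
from est import *
for n,p,r in(('b',b,rb),('c',c,rc),('w1',w1,r1),('w2',w2,r2)):print(n,p.round(3),np.degrees(p[2]).round(1),r)
print('A-view bed corners pred',(proj(A,T2(*b[:3],[(-104,105,12),(86,105,12)])+[0,0,dz])/.64).round(1),'seen (160,216),(173,429)')
def box(p,x0,x1,y0,y1,z): return T2(*p[:3],[(x0,y0,z),(x0,y1,z),(x1,y1,z),(x1,y0,z)])
def wed(p):
    L=[]
    for y in(-18,18):L.append(T2(*p[:3],[(0,y,6),(0,y,101),(-29,y,101),(-29,y,61),(-7,y,6)]))
    return L
def crop(f,x0,y0,w,h,s,P,z):
    i=f['pixels'][y0:y0+h,x0:x0+w,::-1];i=cv2.resize(i,None,fx=s,fy=s,interpolation=cv2.INTER_CUBIC)
    for q,col in P:
        u=(proj(f,q+np.array([0,0,z]))-[x0-.5,y0-.5])*s
        cv2.polylines(i,[np.int32(u)],True,col,1)
    return i
R=(0,0,255);G=(0,255,0)
al=[(T2(*b[:3],bedm),R),(box(b,-101,-81,43,77,64),R),(box(b,-101,-81,-77,-43,64),R),(T2(*c[:3],casm),R),(box(c,-20,20,-7,7,62),R)]+[(x,R) for x in wed(w1)]+[(x,G) for x in wed(w2)]
i1=crop(F0['scene'],165,175,185,100,4.3,al,0)[:, :795]
i2=crop(F0['side'],225,165,110,140,2.6,al,0);i3=crop(A,240,160,130,110,3.2,al,dz)
bot=np.zeros((max(i2.shape[0],i3.shape[0])+0,795,3),np.uint8)
bot=bot[:600-i1.shape[0]] if bot.shape[0]+i1.shape[0]<=600 else bot[:600-i1.shape[0]]
i2=i2[:0] if 0 else cv2.resize(crop(F0['side'],225,165,110,140,2.6,al,0),None,fx=.45,fy=.45)
cv2.imwrite('pics/ovS.png',i1)
j=crop(F0['side'],225,175,120,135,4.4,al,0)
k=i3[:, :270]; canvas=np.zeros((600,800,3),np.uint8);canvas[:min(594,j.shape[0]),:j.shape[1]]=j[:594]
canvas[:k.shape[0],j.shape[1]:j.shape[1]+k.shape[1]]=k[:, :800-j.shape[1]]
cv2.imwrite('pics/ovD.png',canvas)
E
```

```text
b [ 5.5319e+02  6.8223e+01 -7.7000e-02 -8.5000e-02] -4.4 [[-0.3, 0.4], [1.0, -0.3], [-0.4, -0.1], [0.4, 0.6], [0.3, 0.4], [0.1, 0.1], [0.5, -0.1], [-0.0, 0.1], [-0.3, -0.2], [-0.1, 0.2], [-0.8, -1.1], [-0.3, -0.8]]
c [ 5.22066e+02  2.99954e+02  3.44000e-01 -3.78600e+00] 19.7 [[-0.1, -0.9], [0.1, 0.5], [-0.5, -2.6], [0.3, 0.6], [0.5, 0.4], [-0.2, 0.1], [-0.1, 0.1]]
w1 [ 5.43087e+02  4.38869e+02 -3.76000e-01] -21.5 [[0.3, -0.9], [1.2, -0.7], [-0.2, 0.5], [-1.6, 2.2]]
w2 [516.114 449.52    2.766] 158.5 [[0.3, -0.9], [1.2, -0.7], [-0.2, 0.5], [-1.6, 2.2]]
A-view bed corners pred [[152.  217.4]
 [171.3 430.8]] seen (160,216),(173,429)
```

View pics/ovD.png

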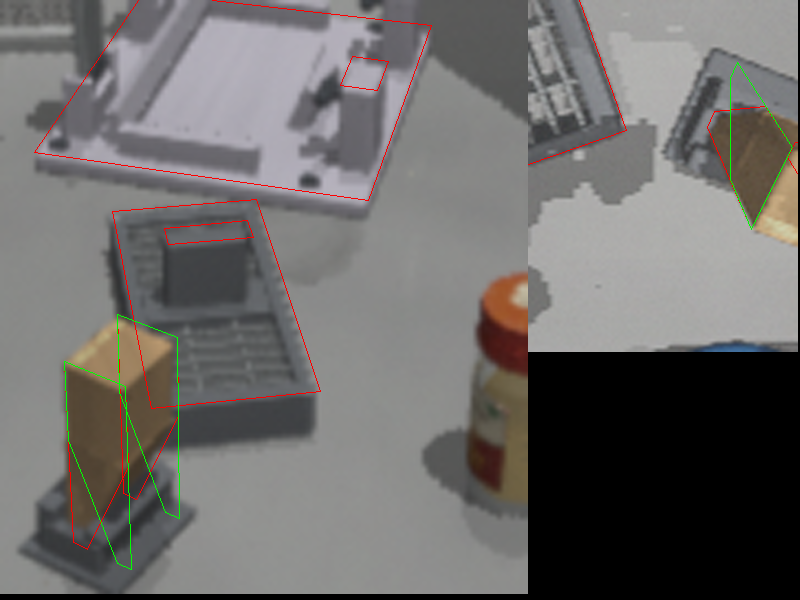

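The side overlay confirms the red wedge hypothesis: the flat face points away from the robot, yaw -21.5°. The bed fits well. I'll check the one odd bed-edge reading in A numerically and fit the cassette from B as well.

Run:
```python
from est import *
g=cv2.cvtColor(A['pixels'],cv2.COLOR_RGB2GRAY).astype(int)
pts=T2(*b[:3],[(x,105,12) for x in(-95,-60,-20,20,60)]);pp=proj(A,pts)
for u,v in pp:
    r=int(round(v));row=g[r,85:125];print(u.round(1),r,row.tolist()[5:34])
cB=[((-38,-80,26),(555,290)),((-38,80,26),(768,222)),((38,80,26),(775,307)),((38,-80,26),(587,370))]
cc,rr=fitz([(B,m,np.array(u)*.64) for m,u in cB],[520,300,.36],0.);print(cc,rr)
```

```text
97.9 147 [148, 146, 144, 145, 145, 144, 145, 135, 122, 106, 89, 84, 84, 85, 87, 99, 111, 107, 107, 108, 107, 106, 106, 110, 109, 108, 107, 112, 110]
100.4 175 [142, 143, 142, 142, 144, 145, 144, 144, 146, 139, 127, 110, 90, 83, 87, 85, 102, 109, 111, 112, 110, 114, 110, 110, 110, 111, 114, 113, 115]
103.2 205 [89, 91, 86, 88, 135, 170, 178, 187, 195, 196, 196, 192, 178, 157, 120, 89, 86, 128, 161, 168, 167, 169, 168, 168, 168, 145, 115, 118, 117]
105.7 233 [148, 95, 88, 89, 87, 84, 99, 157, 177, 178, 188, 196, 197, 194, 185, 163, 125, 90, 86, 125, 159, 167, 166, 169, 167, 166, 166, 167, 165]
108.1 259 [98, 134, 169, 176, 176, 177, 177, 177, 180, 177, 180, 179, 179, 180, 182, 179, 171, 155, 126, 97, 83, 125, 148, 157, 161, 165, 164, 166, 164]
[5.22201472e+02 2.96173006e+02 3.52386648e-01] [[2.9, -0.1], [-1.0, -1.7], [1.0, 1.0], [-3.7, 0.5]]
```

```bash
cat > poses.py <<'E'
import numpy as np
BED=(553.2,68.2,np.radians(-4.4)); BY=180-4.4
def W(x,y,z):
    c,s=np.cos(BED[2]),np.sin(BED[2]);return [BED[0]+c*x-s*y,BED[1]+s*x+c*y,z]
def inv(p):
    c,s=np.cos(BED[2]),np.sin(BED[2]);d=np.array(p[:2])-BED[:2];return [c*d[0]+s*d[1],-s*d[0]+c*d[1],p[2]]
E
python3 - <<'E'
from est import *
from poses import *
from plant import bot
o2=[(A,m,ca(u)) for i,(m,u) in enumerate(cobs) if i!=2]
c0,r0=fitz(o2,[521,300,.35],0.);print(c0,np.degrees(c0[2]),r0)
x,y=c0[:2];yaw=180+np.degrees(c0[2])
bot.move_pose([x,y,110],[180,0,yaw-360])
bot.line_to([x,y,42],120,force_limit=12)
bot.clamp();o=bot.get_obs();print(o['time'],o['tool_pos'],o['gripper_width'],o['grasp_force'])
bot.line_to([x,y,135],150)
o=bot.get_obs();print(o['time'],o['gripper_width'],o['force'])
f=bot.grab_frame('wrist');pickle.dump(f,open('f2.pkl','wb'))
cv2.imwrite('pics/w2.png',f['pixels'][:,:,::-1])
E
```

```text
[5.20494993e+02 3.00525383e+02 3.52401608e-01] 20.191124818567637 [[-0.2, -0.2], [0.9, -0.3], [-0.2, 0.3], [0.1, -0.0], [-0.1, 0.0], [-0.1, 0.1]]
6.2583 [520.79685836 300.56345392  42.42074152] 13.351805931596074 59.50989067554474
7.025 13.099172648224942 [-0.9788159   0.07693111 -3.83668648]
```

View pics/w2.png

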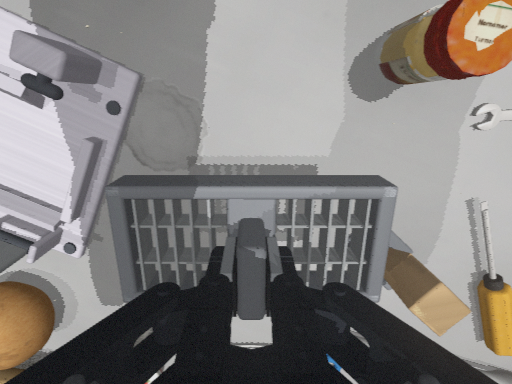

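The cassette is held level. Its front edge is at about row 185 and the block is centred at column 251. I'll place it, checking the x offset from that edge.

Run:
```python
from h import *
from poses import *
from plant import bot
f=pickle.load(open('f2.pkl','rb'));t=bot.get_obs()['tool_pos']
for v in(178,185):
    p=back(f,(250,v),t[2]-42.4+26);d=p[:2]-t[:2];a=np.radians(20.2);print('front edge cass x',v,d@[np.cos(a),np.sin(a)])
ori=[180,0,BY]
bot.line_to(t.tolist(),ori=ori) if 0 else None
bot.move_pose([520,280,135],ori)
bot.line_to(W(-2.5,0,135),180)
bot.line_to(W(-2.5,0,70),120)
h=bot.line_to(W(-2.5,0,50),40,force_limit=12)
o=bot.get_obs();print(h,o['time'],inv(o['tool_pos']),o['force'])
```

```text
front edge cass x 178 -39.203566613707224
front edge cass x 185 -35.3008748263358
True 9.9 [np.float64(-3.821829912292502), np.float64(0.02919907502401048), np.float64(61.227222498863874)] [ 0.11534989  0.46055784 -2.3600018 ]
```

The contact is 7 mm high and pushing towards -x. That agrees with row 185 showing the cassette about 2.7 mm forward in the grip, so it is touching the back wall. I'll shift by that amount.

Run:
```python
from h import *
from poses import *
from plant import bot
bot.line_to(W(-3.8,0,67),60)
bot.line_to(W(-5.2,0,66),60)
h=bot.line_to(W(-5.2,0,52),35,force_limit=15)
o=bot.get_obs();print(h,o['time'],inv(o['tool_pos']),o['force'])
```

```text
True 10.775 [np.float64(-5.07488963150041), np.float64(-0.011851254729285943), np.float64(54.10788386309677)] [-0.85207633 -0.23281936  3.76457759]
```

```bash
cat > cover.py <<'E'
from poses import *
from plant import bot
def press(y):
    bot.line_to(W(100,y,225),250)
    def tgt(th,R=112):
        C=np.array([66,43])+R*np.array([-np.cos(th),np.sin(th)])+3*np.array([np.sin(th),np.cos(th)])
        return W(C[0]+11,y,C[1]+8)
    s=tgt(np.radians(98));bot.line_to(W(100,y,s[2]),200)
    for d in range(90,9,-10): bot.line_to(tgt(np.radians(d)),110)
    h=bot.line_to(tgt(np.radians(-3)),40,force_limit=45)
    o=bot.get_obs();print('press',h,o['time'],inv(o['tool_pos']),o['force'])
    bot.line_to(W(-35,y,120),200)
E
python3 - <<'E'
from h import *
from cover import *
bot.let_go()
bot.line_to(W(-5.2,0,150),200)
bot.line_to(W(-20,0,225),250)
f=bot.grab_frame('wrist');pickle.dump(f,open('f3.pkl','wb'))
bot.clamp()
press(60)
f=bot.grab_frame('wrist');pickle.dump(f,open('f4.pkl','wb'))
a=pickle.load(open('f3.pkl','rb'))['pixels'];b=f['pixels']
i=np.vstack([cv2.resize(x[:,:,::-1],(400,300)) for x in(a,b)]);cv2.imwrite('pics/w34.png',i)
E
```

```text
press True 18.05 [np.float64(-33.95270916203948), np.float64(60.15386044330678), np.float64(53.72910984405014)] [-6.18071212 -0.6328297  14.7338897 ]
```

View pics/w34.png

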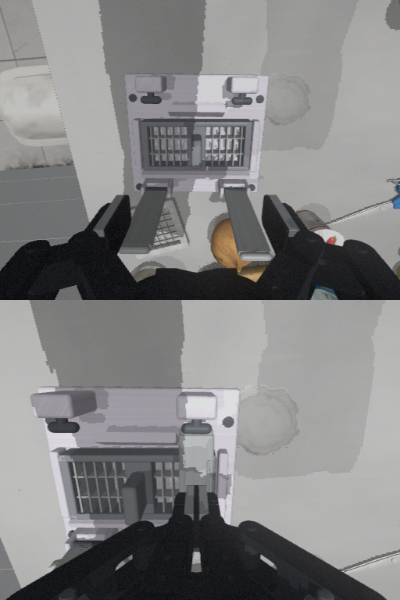

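The top image shows the cassette seated in the pocket. The bottom one shows the left cover shut with its nose under the catch at (197,428). Next is the right cover.

Run:
```python
from h import *
from cover import *
bot.line_to(W(-35,20,225),250)
press(-60)
bot.line_to(W(-40,-20,200),250)
f=bot.grab_frame('wrist');pickle.dump(f,open('f5.pkl','wb'))
cv2.imwrite('pics/w5.png',cv2.resize(f['pixels'][100:330,100:420,::-1],(800,575),interpolation=cv2.INTER_CUBIC))
```

```text
press True 23.9417 [np.float64(-33.97495941301179), np.float64(-60.073496026959845), np.float64(53.68780522532714)] [-5.54444866  1.26192382 15.85794586]
```

View pics/w5.png

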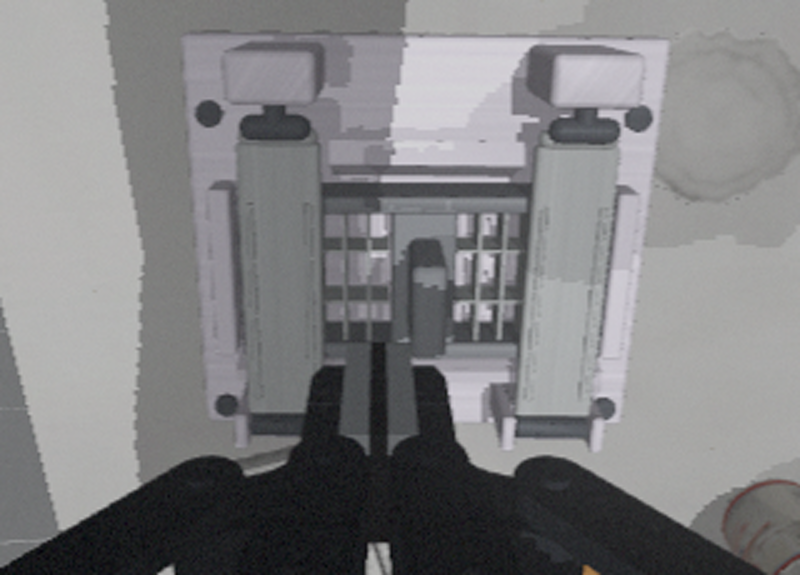

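Both covers are shut with their noses under the catches (275,128) and (583,130). The cassette front edge is at about row 198 of the crop. I'll measure it and take the wedge.

Run:
```python
from est import *
from poses import *
from plant import bot
f=pickle.load(open('f5.pkl','rb'))
for v in(182,198): print('cass front top edge bed x',inv(back(f,(425/2.5+100,v/2.5+100),38))[0]+38)
print('rail top', [inv(back(f,(430/2.5+100,v/2.5+100),40))[0] for v in(166,175,182)])
yaw=180+np.degrees(w1[2]);g=T2(*w1[:3],[(-14,0,0)])[0]
print(g,yaw)
bot.line_to([480,250,225],300);bot.let_go()
bot.move_pose([g[0],g[1],140],[180,0,yaw])
h=bot.line_to([g[0],g[1],71],120,force_limit=12)
bot.clamp();o=bot.get_obs();print(h,o['time'],o['tool_pos'],o['tcp_rot'],o['gripper_width'])
bot.line_to([g[0],g[1],150],150);bot.dwell(.2)
o=bot.get_obs();print(o['time'],o['tool_pos'],o['gripper_width'],o['force'])
f=bot.grab_frame('wrist');f['tcp']=o['tool_pos'];pickle.dump(f,open('f6.pkl','wb'))
hsv=cv2.cvtColor(f['pixels'],cv2.COLOR_RGB2HSV)
for u in(240,251,262):
  print(u,[tuple(int(t) for t in (v,*hsv[v,u])) for v in range(150,384,4)])
```

```text
cass front top edge bed x -8.292106581452948
cass front top edge bed x -1.4088014893959624
rail top [np.float64(-53.5381697063529), np.float64(-49.757676963498795), np.float64(-46.79666007091453)]
[530.06578176 444.01074637   0.        ] 158.4526643440049
False 28.7167 [530.32511196 444.21341342  71.65162348] [1.79961728e+02 3.13250807e-02 1.58454980e+02] 35.242123123247225
29.5917 [529.39724433 443.64098641 148.34974732] 35.444625782104396 [-0.16337117 -0.30494048 -1.18561169]
240 [(150, 15, 3, 161), (154, 0, 0, 161), (158, 60, 2, 161), (162, 0, 2, 161), (166, 30, 2, 159), (170, 110, 12, 131), (174, 105, 12, 133), (178, 110, 12, 131), (182, 108, 8, 152), (186, 102, 8, 157), (190, 115, 9, 165), (194, 102, 9, 141), (198, 111, 14, 130), (202, 90, 4, 71), (206, 120, 8, 68), (210, 115, 16, 95), (214, 102, 14, 94), (218, 90, 2, 111), (222, 10, 6, 120), (226, 14, 85, 78), (230, 17, 97, 108), (234, 17, 100, 110), (238, 16, 98, 112), (242, 16, 100, 112), (246, 17, 100, 110), (250, 17, 100, 112), (254, 17, 104, 108), (258, 18, 99, 113), (262, 15, 97, 103), (266, 16, 105, 114), (270, 17, 102, 
[... 2244 characters left out ...]
6, 17, 105, 104), (250, 16, 99, 108), (254, 17, 97, 103), (258, 16, 99, 106), (262, 16, 103, 104), (266, 16, 106, 103), (270, 17, 108, 111), (274, 17, 109, 110), (278, 15, 101, 114), (282, 17, 100, 112), (286, 18, 104, 110), (290, 17, 104, 108), (294, 18, 108, 109), (298, 18, 102, 110), (302, 16, 105, 109), (306, 17, 101, 109), (310, 16, 100, 112), (314, 16, 106, 111), (318, 16, 99, 113), (322, 17, 97, 123), (326, 23, 5, 190), (330, 40, 5, 166), (334, 30, 5, 166), (338, 30, 3, 165), (342, 40, 5, 166), (346, 60, 5, 109), (350, 135, 31, 33), (354, 105, 20, 25), (358, 132, 46, 28), (362, 0, 0, 28), (366, 94, 82, 25), (370, 90, 13, 20), (374, 150, 28, 27), (378, 132, 49, 26), (382, 127, 88, 26)]
```

Run:
```python
from h import *
f=pickle.load(open('f6.pkl','rb'));t=f['tcp']
h=hsv=cv2.cvtColor(f['pixels'],cv2.COLOR_RGB2HSV)
m=(h[...,1]>60)&(h[...,0]<30)&(h[...,2]>50)
for u in(246,251,256):
    r=np.where(m[200:345,u])[0]+200;print(u,r.min(),r.max())
for v in (250,300):
    r=np.where(m[v,180:330])[0]+180;print('row',v,r.min(),r.max())
a=np.radians(158.5-180);ex=np.array([np.cos(a),np.sin(a)])
for n,v,z,x in(('foot',225,-65.6,-7),('topback',324.5,29.4,0)):
    for dz in(0,):
        p=back(f,(251,v),t[2]+z+dz);print(n,'wedge origin minus tcp along x:',(p[:2]-t[:2])@ex-x)
```

```text
246 226 322
251 226 322
256 226 322
row 250 213 289
row 300 210 291
foot wedge origin minus tcp along x: 16.73623843625927
topback wedge origin minus tcp along x: 14.954276635749222
```

Run:
```python
from h import *
from poses import *
from plant import bot
d=16;P=lambda x,h:W(x-d,0,77.6+h)
bot.move_pose(P(-43.5,60),[180,0,BY]);bot.dwell(.2)
hh=bot.line_to(P(-43.5,30),80,force_limit=8);print(hh)
if not hh:
    hh=bot.line_to(P(-42,20),40,force_limit=8);print(hh)
if not hh:
    hh=bot.line_to(P(-40.6,13),25,force_limit=10);print(hh)
bot.dwell(.2);o=bot.get_obs();i=inv(o['tool_pos']);print(o['time'],'origin x',i[0]+d,'y',i[1],'h',i[2]-77.6,o['force'],o['torque'],o['gripper_width'])
f=bot.grab_frame('wrist');pickle.dump(f,open('f7.pkl','wb'))
```

```text
False
False
False
32.7917 origin x -40.61740549750738 y 0.00830029332420601 h 13.083000353538054 [-1.12699792 -0.7685626  -1.23732481] [0.01739536 0.19199143 0.0590556 ] 35.49511744277895
```

The wedge is in the gap at h = 13 with no contact force. I'll follow the slope down, release, and drive it from the top.

Run:
```python
from h import *
from poses import *
from plant import bot
d=16;P=lambda x,h:W(x-d,0,77.6+h)
hh=bot.line_to(P(-38.2,4.5),25,force_limit=15);o=bot.get_obs();i=inv(o['tool_pos']);print(hh,o['time'],'x',i[0]+d,'h',i[2]-77.6,o['force'])
bot.let_go();bot.dwell(.3)
x=i[0]
bot.line_to(W(x,0,170),200);bot.clamp()
bot.line_to(W(-53,0,135),150)
hh=bot.line_to(W(-53,0,105),30,force_limit=30);o=bot.get_obs();i=inv(o['tool_pos']);print(hh,o['time'],'head h',i[2]-8-107,o['force'])
bot.dwell(.3);o=bot.get_obs();i=inv(o['tool_pos']);print('head h',i[2]-8-107,o['force'])
```

```text
True 33.2083 x -37.91155883354907 h 5.332971129821402 [ 1.80489581 -0.73439862  3.33797565]
True 36.425 head h 4.877574177437111 [0.47535334 0.03518778 5.1957526 ]
head h 4.888650621347836 [-0.55567775  0.07923634  6.26912971]
```

Run:
```python
from h import *
from poses import *
from plant import bot
hh=bot.line_to(W(-53,0,105),30,force_limit=30);o=bot.get_obs();i=inv(o['tool_pos']);print(hh,'head h',i[2]-115,o['force'])
bot.line_to(W(-53,0,i[2]+15),60)
hh=bot.line_to(W(-53,0,100),40,force_limit=45);o=bot.get_obs();i=inv(o['tool_pos']);print(hh,o['time'],'head h',i[2]-115,o['force'])
bot.line_to(W(-53,0,190),150);bot.line_to(W(-60,20,220),150);bot.dwell(.3)
f=bot.grab_frame('wrist')
h=cv2.cvtColor(f['pixels'],cv2.COLOR_RGB2HSV);m=((h[...,1]>60)&(h[...,0]<30)&(h[...,2]>50)).astype(np.uint8)
n,l,s,c=cv2.connectedComponentsWithStats(m)
print([(s[k].tolist(),c[k].round(1).tolist()) for k in range(1,n) if s[k][4]>150])
for z in(112,):
  P=T2(*BED,[(-38,-18,z),(-38,18,z),(-67,18,z),(-67,-18,z),(-58,-18,57),(-58,18,57)]);print(proj(f,P).round(0).tolist())
g=cv2.cvtColor(f['pixels'],cv2.COLOR_RGB2GRAY)
for v in range(1): pass
print(bot.get_obs()['time'])
pickle.dump(f,open('f8.pkl','wb'))
```

```text
True head h 4.865991100297492 [-0.36880404 -0.52345091  6.24698002]
True 37.9083 head h 4.791962381111475 [-0.52835931 -0.58873497  8.2753121 ]
[([494, 21, 18, 33, 445], [503.4, 36.1]), ([208, 175, 42, 43, 1673], [228.9, 196.8]), ([490, 357, 22, 27, 473], [502.0, 369.8])]
[[208.0, 218.0], [249.0, 218.0], [248.0, 187.0], [207.0, 187.0], [215.0, 180.0], [249.0, 180.0]]
39.275
```

```bash
python3 -c "
from plant import bot
print(bot.close_job())"
```

```text
the job is handed in; nothing more can be done
None
```

I handed the job in at about 39 s of the 69 s allowed. The cassette is in the pocket, both covers are under their catches, and the wedge is driven to about 4.8 mm above the pocket floor (home is about 5 mm). That depth implies the cassette is against the back wall, though I did not measure it directly. The onion, tub and jar were kept clear, and no verdict came back on hand-in.

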